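# Lay a power-supply case down and set out its fans

## Task

Get the bench ready for re-fanning the emptied power-supply case: first put every heat sink lying on the grey-green mat into the deep grey bin, while the case still stands. Then tip the case over by pushing it high on its vented lid, so that it lies on the mat flat on its plain back, lid up. Put exactly three of the small fans (two to fit and a spare) side by side on the floor of the shallow metal tray, before or after as you like; leave the other two small fans on the bench outside the tray and do not shove the jar of screws or the roll of tape about.

Things in the scene. Friction and masses are not known exactly. Their poses are not given: they have to be found in the camera images.
- mat: thin grey-green rubber work mat fixed to the bench, 420 (x) x 260 (y) x 4 thick; origin under its centre, its top 4 above the bench. Its x axis runs along its length, roughly to the robot's left
- bin: deep grey plastic bin fixed to the bench, 280 (x) x 180 (y) x 60 high outside, walls and floor 5 thick, open on top; origin under its centre, z up. Stands left or right of the mat
- tray: shallow aluminium tray fixed to the bench, 280 (x) x 170 (y) x 26 high outside, walls and floor 4 thick, open on top; origin under its centre, z up. Stands on the other side of the mat from the bin
- case_r_c (a point): emptied sheet-metal case, 90 (x) x 140 (y) x 190 tall (z), 0.75 kg, too thick to grip, standing at the mat's right (-x) end, two fan openings on top. Point at its centre. -x side: the lid, with vent slots and screws, facing outwards off the mat. +x side: plain back, facing the rest of the mat. Pushed high on the lid it tips over at 25 degrees; its x then points down. One of case_r, case_l is there, the other None
- case_l_c (a point): emptied sheet-metal case, 90 (x) x 140 (y) x 190 tall (z), 0.75 kg, too thick to grip, standing at the mat's left (+x) end, two fan openings on top. Point at its centre. -x side: the lid, with vent slots and screws, facing outwards off the mat. +x side: plain back, facing the rest of the mat. Pushed high on the lid it tips over at 25 degrees; its x then points down. One of case_r, case_l is there, the other None
- sink1_c (a point): finned aluminium heat sink, 100 (x, along the fins) x 40 (y) x 32 high (z), about 0.16 kg, lying on the mat where the case is to fall; point at its centre. Two or three of sink1 to sink3 are there; an absent one reads None
- sink2_c (a point): finned aluminium heat sink, 100 (x, along the fins) x 40 (y) x 32 high (z), about 0.16 kg, lying on the mat where the case is to fall; point at its centre. Two or three of sink1 to sink3 are there; an absent one reads None
- sink3_c (a point): finned aluminium heat sink, 100 (x, along the fins) x 40 (y) x 32 high (z), about 0.16 kg, lying on the mat where the case is to fall; point at its centre. Two or three of sink1 to sink3 are there; an absent one reads None
- fan1_c (a point): small black square fan, 60 (x) x 60 (y) x 38 high (z), about 0.12 kg, solid for gripping, lying flat on the bench; point at its centre. Five alike, any three of them will do (a 120 fan at the far side is not one of them)
- fan2_c (a point): small black square fan, 60 (x) x 60 (y) x 38 high (z), about 0.12 kg, solid for gripping, lying flat on the bench; point at its centre. Five alike, any three of them will do (a 120 fan at the far side is not one of them)
- fan3_c (a point): small black square fan, 60 (x) x 60 (y) x 38 high (z), about 0.12 kg, solid for gripping, lying flat on the bench; point at its centre. Five alike, any three of them will do (a 120 fan at the far side is not one of them)
- fan4_c (a point): small black square fan, 60 (x) x 60 (y) x 38 high (z), about 0.12 kg, solid for gripping, lying flat on the bench; point at its centre. Five alike, any three of them will do (a 120 fan at the far side is not one of them)
- fan5_c (a point): small black square fan, 60 (x) x 60 (y) x 38 high (z), about 0.12 kg, solid for gripping, lying flat on the bench; point at its centre. Five alike, any three of them will do (a 120 fan at the far side is not one of them)
- jar: lidded amber glass jar of screws, 60 across and 75 tall, in a back corner; origin under its centre. To be left alone
- tape: roll of brown tape lying flat, 96 across and 25 high, in a back corner; origin under its centre. To be left alone
Not all that is in view belongs to the job. What is shaped like the part that bears case_l_c but pink is not meant.

How it is judged:
On the way, in this order (a step that is already met when the one before it is completed fails the run):
1. every heat sink lies in the bin while the case still stands (x of sink1_c in the frame of bin between -0.135 and 0.135 m and y of sink1_c in the frame of bin between -0.085 and 0.085 m and z of each of sink1_c, sink2_c, sink3_c in the frame of bin below 0.075 m and x of sink2_c in the frame of bin between -0.135 and 0.135 m and y of sink2_c in the frame of bin between -0.085 and 0.085 m and x of sink3_c in the frame of bin between -0.135 and 0.135 m and y of sink3_c in the frame of bin between -0.085 and 0.085 m and angle between each of case_r_c, case_l_c's own z axis and vertical below 0.12 rad), for 0.2 s.
2. the case lies on the mat on its plain back, lid up (angle between each of case_r_c, case_l_c's own x axis and vertical above 3.04 rad and x of case_r_c in the frame of mat between -0.12 and 0.12 m and y of case_r_c in the frame of mat between -0.065 and 0.065 m and z of each of case_r_c, case_l_c in the frame of mat below 0.06 m and x of case_l_c in the frame of mat between -0.12 and 0.12 m and y of case_l_c in the frame of mat between -0.065 and 0.065 m), for 0.3 s.
At the end, for the whole second after the job is handed in: Sinks in the bin. Case on its back, lid up (0.1 rad), centre within 120 mm along and 65 mm across of the mat's. Exactly three fans on the tray's floor, unstacked (centre within 115 mm along, 60 mm across of its centre, under 45 mm high); the other two on the bench (under 50 mm) (all of step 2 and x of sink1_c in the frame of bin between -0.135 and 0.135 m and y of sink1_c in the frame of bin between -0.085 and 0.085 m and z of each of sink1_c, sink2_c, sink3_c in the frame of bin below 0.075 m and x of sink2_c in the frame of bin between -0.135 and 0.135 m and y of sink2_c in the frame of bin between -0.085 and 0.085 m and x of sink3_c in the frame of bin between -0.135 and 0.135 m and y of sink3_c in the frame of bin between -0.085 and 0.085 m and ((x of fan1_c in the frame of tray between -0.115 and 0.115 m and y of fan1_c in the frame of tray between -0.06 and 0.06 m and z of each of fan1_c, fan2_c, fan3_c in the frame of tray below 0.045 m and x of fan2_c in the frame of tray between -0.115 and 0.115 m and y of fan2_c in the frame of tray between -0.06 and 0.06 m and x of fan3_c in the frame of tray between -0.115 and 0.115 m and y of fan3_c in the frame of tray between -0.06 and 0.06 m and not (x of fan4_c in the frame of tray between -0.135 and 0.135 m and y of fan4_c in the frame of tray between -0.082 and 0.082 m) and height (world z) of each of fan4_c, fan5_c below 0.05 m and not (x of fan5_c in the frame of tray between -0.135 and 0.135 m and y of fan5_c in the frame of tray between -0.082 and 0.082 m)) or (x of fan1_c in the frame of tray between -0.115 and 0.115 m and y of fan1_c in the frame of tray between -0.06 and 0.06 m and z of each of fan1_c, fan2_c, fan4_c in the frame of tray below 0.045 m and x of fan2_c in the frame of tray between -0.115 and 0.115 m and y of fan2_c in the frame of tray between -0.06 and 0.06 m and not (x of fan3_c in the frame of tray between -0.135 and 0.135 m and y of fan3_c in the frame of tray between -0.082 and 0.082 m) and height (world z) of each of fan3_c, fan5_c below 0.05 m and x of fan4_c in the frame of tray between -0.115 and 0.115 m and y of fan4_c in the frame of tray between -0.06 and 0.06 m and not (x of fan5_c in the frame of tray between -0.135 and 0.135 m and y of fan5_c in the frame of tray between -0.082 and 0.082 m)) or (x of fan1_c in the frame of tray between -0.115 and 0.115 m and y of fan1_c in the frame of tray between -0.06 and 0.06 m and z of each of fan1_c, fan2_c, fan5_c in the frame of tray below 0.045 m and x of fan2_c in the frame of tray between -0.115 and 0.115 m and y of fan2_c in the frame of tray between -0.06 and 0.06 m and not (x of fan3_c in the frame of tray between -0.135 and 0.135 m and y of fan3_c in the frame of tray between -0.082 and 0.082 m) and height (world z) of each of fan3_c, fan4_c below 0.05 m and not (x of fan4_c in the frame of tray between -0.135 and 0.135 m and y of fan4_c in the frame of tray between -0.082 and 0.082 m) and x of fan5_c in the frame of tray between -0.115 and 0.115 m and y of fan5_c in the frame of tray between -0.06 and 0.06 m) or (x of fan1_c in the frame of tray between -0.115 and 0.115 m and y of fan1_c in the frame of tray between -0.06 and 0.06 m and z of each of fan1_c, fan3_c, fan4_c in the frame of tray below 0.045 m and not (x of fan2_c in the frame of tray between -0.135 and 0.135 m and y of fan2_c in the frame of tray between -0.082 and 0.082 m) and height (world z) of each of fan2_c, fan5_c below 0.05 m and x of fan3_c in the frame of tray between -0.115 and 0.115 m and y of fan3_c in the frame of tray between -0.06 and 0.06 m and x of fan4_c in the frame of tray between -0.115 and 0.115 m and y of fan4_c in the frame of tray between -0.06 and 0.06 m and not (x of fan5_c in the frame of tray between -0.135 and 0.135 m and y of fan5_c in the frame of tray between -0.082 and 0.082 m)) or (x of fan1_c in the frame of tray between -0.115 and 0.115 m and y of fan1_c in the frame of tray between -0.06 and 0.06 m and z of each of fan1_c, fan3_c, fan5_c in the frame of tray below 0.045 m and not (x of fan2_c in the frame of tray between -0.135 and 0.135 m and y of fan2_c in the frame of tray between -0.082 and 0.082 m) and height (world z) of each of fan2_c, fan4_c below 0.05 m and x of fan3_c in the frame of tray between -0.115 and 0.115 m and y of fan3_c in the frame of tray between -0.06 and 0.06 m and not (x of fan4_c in the frame of tray between -0.135 and 0.135 m and y of fan4_c in the frame of tray between -0.082 and 0.082 m) and x of fan5_c in the frame of tray between -0.115 and 0.115 m and y of fan5_c in the frame of tray between -0.06 and 0.06 m) or (x of fan1_c in the frame of tray between -0.115 and 0.115 m and y of fan1_c in the frame of tray between -0.06 and 0.06 m and z of each of fan1_c, fan4_c, fan5_c in the frame of tray below 0.045 m and not (x of fan2_c in the frame of tray between -0.135 and 0.135 m and y of fan2_c in the frame of tray between -0.082 and 0.082 m) and height (world z) of each of fan2_c, fan3_c below 0.05 m and not (x of fan3_c in the frame of tray between -0.135 and 0.135 m and y of fan3_c in the frame of tray between -0.082 and 0.082 m) and x of fan4_c in the frame of tray between -0.115 and 0.115 m and y of fan4_c in the frame of tray between -0.06 and 0.06 m and x of fan5_c in the frame of tray between -0.115 and 0.115 m and y of fan5_c in the frame of tray between -0.06 and 0.06 m) or (not (x of fan1_c in the frame of tray between -0.135 and 0.135 m and y of fan1_c in the frame of tray between -0.082 and 0.082 m) and height (world z) of each of fan1_c, fan5_c below 0.05 m and x of fan2_c in the frame of tray between -0.115 and 0.115 m and y of fan2_c in the frame of tray between -0.06 and 0.06 m and z of each of fan2_c, fan3_c, fan4_c in the frame of tray below 0.045 m and x of fan3_c in the frame of tray between -0.115 and 0.115 m and y of fan3_c in the frame of tray between -0.06 and 0.06 m and x of fan4_c in the frame of tray between -0.115 and 0.115 m and y of fan4_c in the frame of tray between -0.06 and 0.06 m and not (x of fan5_c in the frame of tray between -0.135 and 0.135 m and y of fan5_c in the frame of tray between -0.082 and 0.082 m)) or (not (x of fan1_c in the frame of tray between -0.135 and 0.135 m and y of fan1_c in the frame of tray between -0.082 and 0.082 m) and height (world z) of each of fan1_c, fan4_c below 0.05 m and x of fan2_c in the frame of tray between -0.115 and 0.115 m and y of fan2_c in the frame of tray between -0.06 and 0.06 m and z of each of fan2_c, fan3_c, fan5_c in the frame of tray below 0.045 m and x of fan3_c in the frame of tray between -0.115 and 0.115 m and y of fan3_c in the frame of tray between -0.06 and 0.06 m and not (x of fan4_c in the frame of tray between -0.135 and 0.135 m and y of fan4_c in the frame of tray between -0.082 and 0.082 m) and x of fan5_c in the frame of tray between -0.115 and 0.115 m and y of fan5_c in the frame of tray between -0.06 and 0.06 m) or (not (x of fan1_c in the frame of tray between -0.135 and 0.135 m and y of fan1_c in the frame of tray between -0.082 and 0.082 m) and height (world z) of each of fan1_c, fan3_c below 0.05 m and x of fan2_c in the frame of tray between -0.115 and 0.115 m and y of fan2_c in the frame of tray between -0.06 and 0.06 m and z of each of fan2_c, fan4_c, fan5_c in the frame of tray below 0.045 m and not (x of fan3_c in the frame of tray between -0.135 and 0.135 m and y of fan3_c in the frame of tray between -0.082 and 0.082 m) and x of fan4_c in the frame of tray between -0.115 and 0.115 m and y of fan4_c in the frame of tray between -0.06 and 0.06 m and x of fan5_c in the frame of tray between -0.115 and 0.115 m and y of fan5_c in the frame of tray between -0.06 and 0.06 m) or (not (x of fan1_c in the frame of tray between -0.135 and 0.135 m and y of fan1_c in the frame of tray between -0.082 and 0.082 m) and height (world z) of each of fan1_c, fan2_c below 0.05 m and not (x of fan2_c in the frame of tray between -0.135 and 0.135 m and y of fan2_c in the frame of tray between -0.082 and 0.082 m) and x of fan3_c in the frame of tray between -0.115 and 0.115 m and y of fan3_c in the frame of tray between -0.06 and 0.06 m and z of each of fan3_c, fan4_c, fan5_c in the frame of tray below 0.045 m and x of fan4_c in the frame of tray between -0.115 and 0.115 m and y of fan4_c in the frame of tray between -0.06 and 0.06 m and x of fan5_c in the frame of tray between -0.115 and 0.115 m and y of fan5_c in the frame of tray between -0.06 and 0.06 m))); the robot touches nothing.
It fails at once if the jar or the tape is moved by more than 60 mm (distance of any of jar, tape from where it was at the start of the episode above 0.06 m).
Of case_r, case_l only 1 to 1 are there at a start; the rules pass over those that are not, and their reading is None.
Of sink1, sink2, sink3 only 2 to 3 are there at a start; the rules pass over those that are not, and their reading is None.
At some moment in a run one of fan1, fan2, fan3, fan4, fan5 may be knocked a few centimetres aside while the robot is not near it.
Once in a run the grip may slacken for a moment while it holds something.
It also fails if it takes over 208 s, if anything falls off the work surface, if the arm or the gripper's body presses on something with over 40 N, if the wrist force passes 120 N, or if a joint passes its speed limit or range.

## Robot

A 6-joint arm with a two-finger parallel gripper is mounted at the origin on the work surface. World frame = base frame: x ahead of the robot, y to its left, z up, the work surface at z = 0. Lengths are in m, angles in rad, forces in N, time in s.
With the tool pointing down it reaches from about 0.275 to 0.75 m from the base axis. Payload 10.2 kg.
Tool frame: the origin (TCP) lies on the centre line of the jaws, within the pads' length; the fingertips stand 14 mm ahead of it and the grasp point (between the pads) lies 5 mm behind it (r.tip_reach is the distance from the TCP to the fingertips, in m); z points along the fingers, y is the line along which they close (so a half turn about z gives the same grasp; the last joint's range is limited). The gripper opens to 85 mm and grips with 20 to 120 N. Pads are 22 mm wide; open, the fingers measure 114 mm over their backs; the gripper's body (76 mm by 85 mm) begins 54 mm behind the grasp point. The pads swing forward as they close: fully open they stand 13 mm farther back than shut.
Start: joints at [-1.355, 0.313, 1.498, -0, 1.331, -0.223], TCP at [0.223, -0.475, 0.245] pointing down, gripper open.
Joint ranges: [-2.94, 2.94], [-0.97, 2.17], [0.19, 2.56], [-1.23, 4.37], [0.02, 3.11], [-2.88, 2.88]. Speed limits (rad/s): [2.39, 2.39, 3.01, 3.14, 3.14, 3.14].

## Interface

Orientations are given as a 3x3 rotation matrix whose columns are the frame's x, y, z axes.
In Python, from station import r gives the robot as it stands. Calls block until the motion is done:
- r.move_to(position, orientation): joint-space move of the TCP to a pose.
- r.move_l(position, ori=None, feed=0.15, contact_N=None): straight line of the TCP; ori=None keeps the orientation; feed is the mean speed in m/s. With contact_N (N) it stops when the force on the tool has changed by that much, and returns True; else False.
- r.goto_joints(angles): joint-space move.
- r.gripper_to(opening, force=None): finger opening in m; force is the grip in N (None keeps the last); returns when the fingers have stopped.
- r.sleep(seconds).
- r.solve_ik(position, orientation): joint angles nearest the present ones, or None.
- r.get_obs(): the state.
- r.grab_frame(name): name is "scene" or "side" or "wrist"; returns the picture (400x640x3 uint8, red, green, blue); there is no depth.
- r.camera_info(name): a dict with "camera_matrix" (3x3 intrinsics, pixels), "world_to_cam" (4x4, takes a point from world to camera coordinates). Camera axes: x right, y up, looking along -z (the intrinsics and any distortion apply to the point x, -y, -z); pixel columns grow to the right and rows downward; lengths in m; the calibration is good to about 2 mm. A picture is of the moment at which its call begins: read the wrist's pose just before it. camera_info takes no time and is no camera call; for the wrist camera it gives the pose at the moment of the call.
A pose or a line that the arm cannot do raises r.MotionError and nothing moves.
- r.sign_off(): hands the job in; it is judged then, once.
The state is a dict: "t": time; "qpos": joint angles; "joint_velocities": joint speeds; "effort": joint torques, N m; "ee_pos": TCP position; "ee_rot": TCP orientation; "contact_force": force on the tool from outside, world axes, zero at the start; "torque": the same for the moment, N m; "width": finger opening in m; "grip_force": force on a finger pad.
Only numpy, scipy, OpenCV 4.12 (cv2) and the standard library are available. Lean on these libraries where they do the work, as an engineer would, in place of code of your own. Each camera call takes 0.05 s, during which the arm holds its last target. There are 200 camera calls.

## Working session

There is one attempt and no reset: what is moved stays moved. The work goes in short steps, each a Python script; the robot and the scene stay as the last script left them, time stands still between calls to the robot, and variables do not carry over. Pictures are saved under pics/ and viewed, at most 14 in all, crops included, and the job is handed in when it is done.

```bash
ls; mkdir -p pics; python3 - <<'E'
from station import r
import cv2,numpy as np
for n in ["scene","side"]:
    im=r.grab_frame(n); cv2.imwrite(f"pics/{n}0.png",cv2.resize(im[:,:,::-1],(800,500),interpolation=cv2.INTER_CUBIC)); cv2.imwrite(f"raw_{n}0.png",im[:,:,::-1])
    c=r.camera_info(n); print(n,{k:(np.round(v,3).tolist() if not isinstance(v,str) else v) for k,v in c.items()})
c=r.camera_info("wrist");print(c, r.get_obs()['t'])
E
```

```text
pics
scene {'camera_matrix': [[364.243, 0.0, 321.994], [0.0, 364.243, 200.75], [0.0, 0.0, 1.0]], 'world_to_cam': [[-0.088, 0.996, -0.007, -0.017], [-0.81, -0.067, 0.582, 0.35], [0.579, 0.057, 0.813, -1.465], [0.0, 0.0, 0.0, 1.0]]}
side {'camera_matrix': [[473.878, 0.0, 320.984], [0.0, 473.878, 199.222], [0.0, 0.0, 1.0]], 'world_to_cam': [[-0.725, -0.689, 0.009, 0.398], [0.523, -0.542, 0.658, -0.312], [-0.448, 0.482, 0.753, -1.375], [0.0, 0.0, 0.0, 1.0]]}
{'camera_matrix': array([[343.76486389,   0.        , 320.64934471],
       [  0.        , 343.76486389, 200.95511008],
       [  0.        ,   0.        ,   1.        ]]), 'world_to_cam': array([[ 4.24566788e-01, -9.05396613e-01,  1.27152689e-04,
        -5.25928647e-01],
       [ 8.57307558e-01,  4.01971263e-01, -3.21625334e-01,
         4.15387926e-02],
       [ 2.91147376e-01,  1.36660444e-01,  9.46867007e-01,
        -3.81009840e-01],
       [ 0.00000000e+00,  0.00000000e+00,  0.00000000e+00,
         1.00000000e+00]])} 0.1
```

View pics/scene0.png

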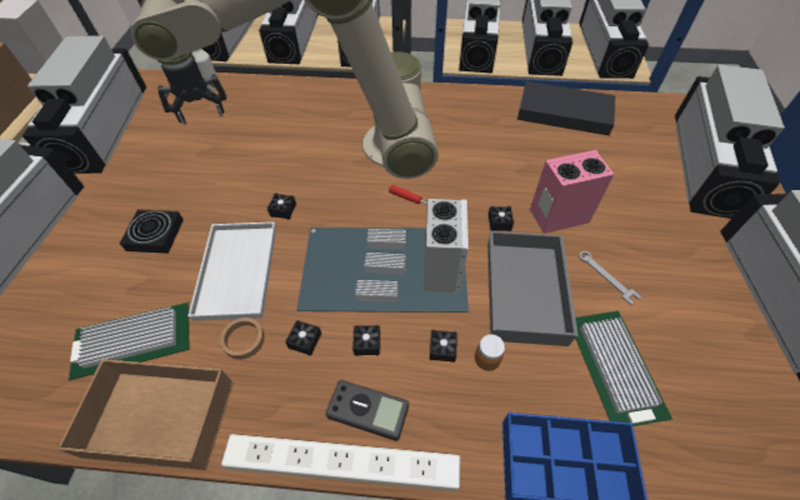

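View pics/side0.png

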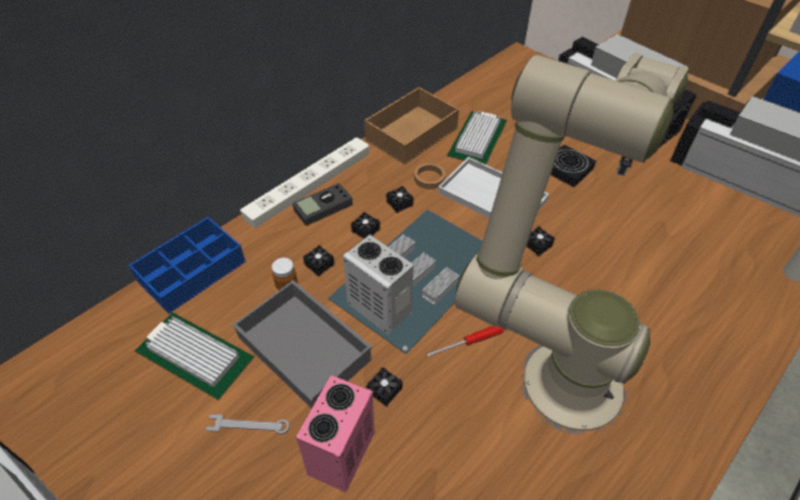

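The scene view (800x500) looks back at the robot. Possible mix-ups, with pixels:
- **Heat sinks:** on the mat at (387,236), (385,261) and (377,289). The finned boards at (130,335) and (620,365) are not meant.
- **Case:** grey one at (447,245), standing at the mat's left end, so case_l. The pink one at (573,190) is not meant.
- **Bin:** grey, at (530,287). The brown box and the blue organiser are not it.
- **Tray:** (233,270).
- **Small fans:** (282,206), (500,216), (303,337), (366,340), (443,345). The 120 fan at (152,230) is not meant.
- **Jar and tape:** (490,350) and (242,338).

```bash
cat > h.py <<'E'
from station import r
import cv2,numpy as np
def ray(ci,uv,z):
    K=ci["camera_matrix"];T=ci["world_to_cam"];R=T[:3,:3];o=-R.T@T[:3,3]
    d=np.linalg.inv(K)@[uv[0],uv[1],1.];d=R.T@[d[0],-d[1],-d[2]]
    return (o+d*(z-o[2])/d[2])[:2]
def proj(ci,p):
    T=ci["world_to_cam"];c=T[:3,:3]@p+T[:3,3];q=ci["camera_matrix"]@[c[0],-c[1],-c[2]];return q[:2]/q[2]
E
python3 - <<'E'
from h import *
ci=r.camera_info("scene");im=cv2.imread("raw_scene0.png");s=.8
hsv=cv2.cvtColor(im,cv2.COLOR_BGR2HSV)
print("fans")
for n,(u,v) in dict(A=(282,206),B=(500,216),C=(303,337),D=(366,340),E=(443,345)).items():
    u,v=int(u*s),int(v*s);sub=(hsv[v-18:v+19,u-18:u+19,2]<70).astype(np.uint8)
    k,l,st,ce=cv2.connectedComponentsWithStats(sub);i=1+st[1:,4].argmax();
    # white hub on top
    w=((hsv[v-12:v+13,u-12:u+13,2]>150)&(hsv[v-12:v+13,u-12:u+13,1]<60));ys,xs=np.nonzero(w)
    hub=(xs.mean()+u-12,ys.mean()+v-12)
    print(n,st[i],ray(ci,ce[i]+[u-18,v-18],.02).round(3),"hub",ray(ci,hub,.038).round(3))
print("sinks");m=cv2.inRange(hsv,(0,0,120),(180,50,255))
for (u,v) in [(387,236),(385,261),(377,289)]:
    u,v=int(u*s),int(v*s);x0,y0=u-20,v-9;sub=im[y0:y0+19,x0:x0+41].max(2)>115
    sub=cv2.morphologyEx(sub.astype(np.uint8),cv2.MORPH_CLOSE,np.ones((3,3)))
    ys,xs=np.nonzero(sub);rc=cv2.minAreaRect(np.c_[xs,ys].astype(np.float32)+[x0,y0])if 0 else None
    k,l,st,ce=cv2.connectedComponentsWithStats(sub);i=1+st[1:,4].argmax();print(st[i],ray(ci,ce[i]+[x0,y0],.03).round(3))
for n,z,P in [("mat",.004,[(312,228),(300,310),(468,311)]),("bin",.06,[(488,234),(564,236),(577,334),(494,332)]),("tray",.026,[(211,224),(275,223),(261,317),(190,316)]),("casetop",.194,[(426,200),(467,199),(468,248),(426,247)]),("jar",.075,[(491,342)]),("tape",.025,[(242,336)])]:
    print(n,[ray(ci,(a*s,b*s),z).round(3).tolist() for a,b in P])
x0,y0,x1,y1=230,170,390,260
cv2.imwrite("pics/crop1.png",cv2.resize(im[y0:y1,x0:x1],None,fx=5,fy=5,interpolation=cv2.INTER_CUBIC))
E
```

```text
fans
A [  7   9  23  21 312] [ 0.316 -0.298] hub [ 0.312 -0.298]
B [  9  11  20  20 308] [0.311 0.314] hub [0.307 0.314]
C [  5   6  28  27 436] [ 0.706 -0.151] hub [ 0.703 -0.151]
D [  8   7  22  24 400] [ 0.701 -0.006] hub [ 0.697 -0.005]
E [  8   6  21  26 388] [0.7   0.169] hub [0.696 0.17 ]
sinks
[  0   0  41  16 503] [0.391 0.008]
[  3   3  34  13 378] [0.48  0.013]
[  3   2  35  13 425] [0.564 0.002]
mat [[0.373, -0.201], [0.627, -0.178], [0.595, 0.229]]
bin [[0.398, 0.273], [0.389, 0.466], [0.663, 0.463], [0.673, 0.28]]
tray [[0.399, -0.471], [0.381, -0.298], [0.664, -0.259], [0.676, -0.428]]
casetop [[0.415, 0.11], [0.405, 0.205], [0.546, 0.208], [0.551, 0.118]]
jar [[0.705, 0.271]]
tape [[0.715, -0.29]]
```

View pics/crop1.png

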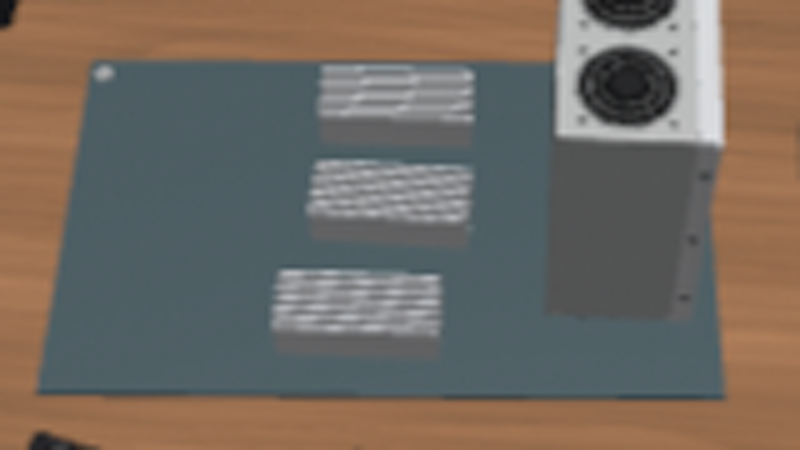

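The crop shows three loose finned sinks on the mat and the grey case to their right: the right choice. Next I compute corners and yaws, then go above the sinks for one close look.

```bash
cat >> h.py <<'E'
def down(yaw):
    "tool down, y (closing) axis at angle yaw from world x; picks the turn inside joint 6's range"
    y=np.array([np.cos(yaw),np.sin(yaw),0]);z=np.array([0,0,-1.]);return np.c_[np.cross(y,z),y,z]
def ik(p,yaw):
    best=None
    for k in (0,np.pi):
        q=r.solve_ik(p,down(yaw+k))
        if q is not None:
            c=np.abs(np.array(q)-r.get_obs()["qpos"]).max()+ (2 if abs(q[5])>2.6 else 0)
            if best is None or c<best[0]: best=(c,q,down(yaw+k))
    if best is None: raise RuntimeError(f"no ik {p} {yaw}")
    return best[1],best[2]
E
python3 - <<'E'
from h import *
ci=r.camera_info("scene")
def q(n,z,P):
    W=np.array([ray(ci,(a/5+230,b/5+170),z) for a,b in P]);print(n,W.mean(0).round(3),"sides",[np.round(np.linalg.norm(W[i]-W[i-1]),3) for i in range(len(W))],"yaw of top edge from y",np.degrees(np.arctan2(-(W[1]-W[0])[0],(W[1]-W[0])[1])).round(1))
q("s1",.036,[(320,66),(472,68),(474,118),(318,116)])
q("s2",.036,[(315,160),(472,166),(466,220),(308,212)])
q("s3",.036,[(280,270),(441,274),(440,332),(273,328)])
q("mat",.004,[(38,393),(723,397),(92,62)])
q("case bottom front",.004,[(545,312),(690,320)])
o=r.get_obs();p=[.475,-.03,.30]
c=r.camera_info("wrist")["world_to_cam"];cam=-c[:3,:3].T@c[:3,3];print("cam in tool",(o["ee_rot"].T@(cam-o["ee_pos"])).round(3),"tip",r.tip_reach)
qq,R=ik(p,0.0);print(np.round(qq,2),R.tolist())
r.move_to(p,R)
im=r.grab_frame("wrist");cv2.imwrite("pics/w1.png",im[:,:,::-1]);np.savez("w1.npz",**r.camera_info("wrist"));print(r.get_obs()["t"])
E
```

```text
s1 [0.406 0.011] sides [np.float64(0.042), np.float64(0.101), np.float64(0.041), np.float64(0.102)] yaw of top edge from y 3.7
s2 [0.484 0.015] sides [np.float64(0.04), np.float64(0.101), np.float64(0.042), np.float64(0.099)] yaw of top edge from y 2.1
s3 [0.567 0.005] sides [np.float64(0.041), np.float64(0.099), np.float64(0.041), np.float64(0.101)] yaw of top edge from y 3.1
mat [ 0.533 -0.054] sides [np.float64(0.257), np.float64(0.416), np.float64(0.489)] yaw of top edge from y 4.4
case bottom front [0.546 0.163] sides [np.float64(0.09), np.float64(0.09)] yaw of top edge from y 1.1
cam in tool [ 0.083  0.001 -0.129] tip 0.014
[-0.31  0.17  1.54 -0.    1.43 -0.31] [[-0.0, 1.0, 0.0], [1.0, 0.0, 0.0], [0.0, 0.0, -1.0]]
2.0167
```

View pics/w1.png

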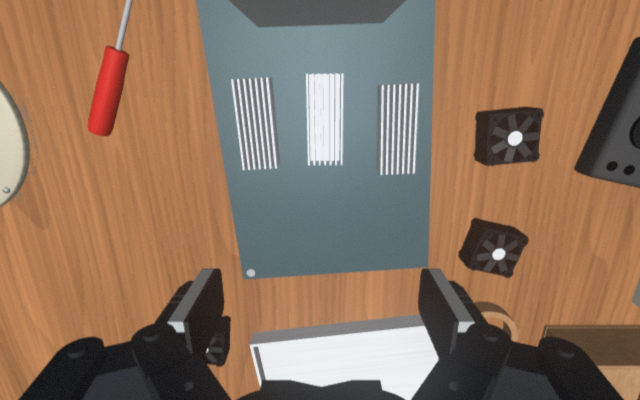

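The wrist view shows the three sinks at (254,124), (325,119) and (398,129), fan D at (512,137), fan C at (496,250) and the tray at the bottom. I cross-check with these rays.

```bash
python3 - <<'E'
from h import *
ci=dict(np.load("w1.npz"));im=cv2.imread("pics/w1.png");g=im.max(2)
m=((g>150)).astype(np.uint8)
for n,(x0,y0,x1,y1) in dict(s1=(225,70,285,178),s2=(295,65,350,172),s3=(368,75,425,182)).items():
    sub=cv2.morphologyEx(m[y0:y1,x0:x1],cv2.MORPH_CLOSE,np.ones((1,9)))
    ys,xs=np.nonzero(sub);rc=cv2.minAreaRect(np.c_[xs+x0,ys+y0].astype(np.float32));b=cv2.boxPoints(rc)
    W=np.array([ray(ci,p,.036) for p in b]);e=[W[1]-W[0],W[2]-W[1]];e.sort(key=np.linalg.norm);d=e[1]*np.sign(e[1][1])
    print(n,W.mean(0).round(3),[np.linalg.norm(v).round(3) for v in e],"yaw",np.degrees(np.arctan2(-d[0],d[1])).round(1))
for n,(u,v) in dict(D=(515,138),C=(498,254)).items(): print(n,ray(ci,(u,v),.038).round(3))
for n,P in dict(D=[(477,112),(543,108),(540,154)],C=[(477,219),(527,236),(508,276)]).items():
    W=[ray(ci,p,.038) for p in P];e=[W[1]-W[0],W[2]-W[1]];print(n,[(np.linalg.norm(v).round(3),np.degrees(np.arctan2(v[1],v[0])).round(1)) for v in e],((W[0]+W[2])/2).round(3))
print("tray corner",ray(ci,(252,347),.026).round(3),"mat corners",ray(ci,(245,279),.004).round(3),ray(ci,(428,265),.004).round(3),"case bottom edge",ray(ci,(258,27),.004).round(3),ray(ci,(384,22),.004).round(3))
E
```

```text
s1 [0.403 0.006] [np.float64(0.059), np.float64(0.123)] yaw -8.6
s2 [0.477 0.016] [np.float64(0.058), np.float64(0.109)] yaw 1.4
s3 [0.565 0.   ] [np.float64(0.041), np.float64(0.103)] yaw 2.0
D [ 0.696 -0.007]
C [ 0.701 -0.154]
D [(np.float64(0.072), np.float64(3.3)), (np.float64(0.052), np.float64(-82.0))] [ 0.688 -0.002]
C [(np.float64(0.07), np.float64(-19.3)), (np.float64(0.059), np.float64(-103.6))] [ 0.693 -0.146]
tray corner [ 0.376 -0.31 ] mat corners [ 0.368 -0.211] [ 0.625 -0.189] case bottom edge [0.406 0.111] [0.546 0.116]
```

Both views agree within a few mm. I grip each sink about 25 mm towards −y of its centre to keep the wrist camera clear of the case. Sink 1 first.

```bash
cat >> h.py <<'E'
Z=.32
def fly(p,yaw):
    q,R=ik(p,yaw);r.move_to(list(p),R)
def pick(xy,yaw,open_,zg=.024,force=70,zup=Z):
    r.gripper_to(open_);fly([*xy,zup],yaw);r.move_l([*xy,zg+.06],feed=.3)
    if r.move_l([*xy,zg],feed=.08,contact_N=12): print("touched at",r.get_obs()["ee_pos"].round(3))
    r.gripper_to(0,force=force);r.move_l([*xy,zup],feed=.25);stat("picked")
def place(xy,yaw,zp,open_,zup=Z):
    fly([*xy,zup],yaw);stat("over");r.move_l([*xy,zp+.06],feed=.3)
    if r.move_l([*xy,zp],feed=.06,contact_N=10): print("touched at",r.get_obs()["ee_pos"].round(3))
    stat("down");r.gripper_to(open_);r.move_l([*xy,zup],feed=.3)
def stat(s):
    o=r.get_obs();print(s,"t",round(o["t"],1),"w",round(o["width"],4),"F",round(o["grip_force"],1),o["ee_pos"].round(3),o["contact_force"].round(1))
def snap(cam,name):
    im=r.grab_frame(cam)[:,:,::-1];cv2.imwrite(f"pics/{name}.png",im);np.savez(name+".npz",**r.camera_info(cam));return im
E
python3 - <<'E'
from h import *
c=np.array([.405,.009]);th=np.radians(3.5);off=.025
pick(c-off*np.array([-np.sin(th),np.cos(th)]),th,.062)
place([.455,.345],0,.028,.056)
E
```

```text
picked t 6.3 w 0.0388 F 70.0 [ 0.406 -0.016  0.319] [-0.1  0.2 -1.9]
over t 7.7 w 0.0388 F 70.0 [0.455 0.344 0.32 ] [-1.   0.4 -0.9]
down t 9.7 w 0.0389 F 69.9 [0.455 0.345 0.028] [ 0.9 -1.5 -1.1]
```

```bash
python3 - <<'E'
from h import *
for c,t,x in [((.482,.015),2,.53),((.566,.003),3,.605)]:
    th=np.radians(t);pick(np.array(c)-.025*np.array([-np.sin(th),np.cos(th)]),th,.062)
    if r.get_obs()["width"]<.03: print("MISS");break
    place([x,.345],0,.028,.056)
fly([.35,.1,.4],0)
snap("scene","scene1");stat("end")
E
```

```text
picked t 16.2 w 0.0389 F 70.3 [ 0.482 -0.01   0.319] [ 0.3 -0.3 -1.2]
over t 17.6 w 0.0392 F 70.4 [0.53  0.344 0.32 ] [ 0.6 -0.1 -1.7]
down t 19.6 w 0.0389 F 70.3 [0.53  0.345 0.028] [ 0.3 -0.4 -1.2]
picked t 26.2 w 0.0385 F 70.1 [ 0.567 -0.022  0.319] [ 0.7  0.3 -1.4]
over t 27.6 w 0.039 F 70.2 [0.606 0.344 0.32 ] [ 0.3 -0.2 -0.8]
down t 29.6 w 0.0388 F 70.1 [0.605 0.345 0.029] [-0.3 -0.5 -1. ]
end t 32.5 w 0.056 F 0.0 [0.351 0.1   0.4  ] [-0.4 -0.7 -0.7]
```

View pics/scene1.png

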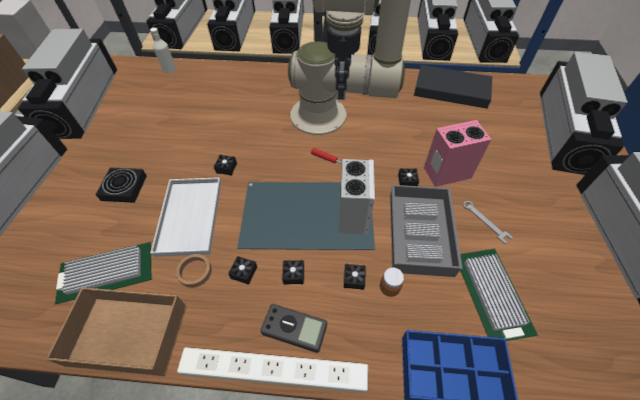

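All three sinks are in the bin, the mat is clear, and the case still stands at (357,195). Now I push high on the lid.

```bash
python3 - <<'E'
from h import *
x=.478
r.gripper_to(0);fly([x,.275,.32],0);r.move_l([x,.275,.166],feed=.2)
print(r.move_l([x,.195,.166],feed=.05,contact_N=1.5));stat("contact")
r.move_l([x,.13,.166],feed=.05);stat("pushed")
r.move_l([x,.105,.166],feed=.08);r.sleep(1);stat("done")
r.move_l([x,.2,.3],feed=.2);fly([.35,.1,.4],0);snap("scene","scene2")
E
```

```text
True
contact t 36.0 w 0.0003 F 0.0 [0.478 0.216 0.166] [ 0.4  1.2 -0.1]
pushed t 37.9 w 0.0 F 0.0 [0.478 0.13  0.166] [0.6 0.9 0.3]
done t 39.3 w -0.0 F 0.0 [0.478 0.105 0.166] [ 0.2 -0.4 -0.2]
```

View pics/scene2.png

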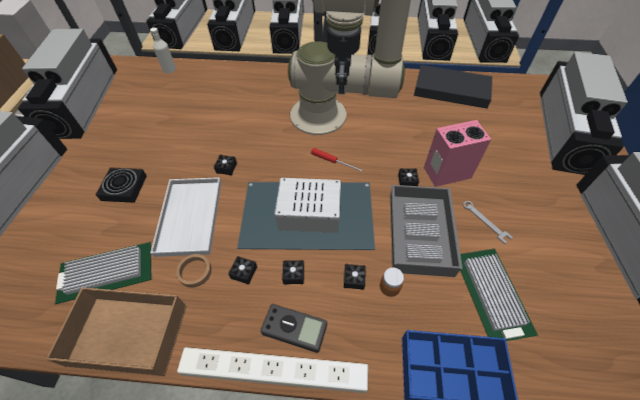

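The case lies lid up near the mat centre (309,205). Next, fans A, C and D, and the tray geometry.

```bash
cat >> h.py <<'E'
def fan_box(im,ci,guess,half=45,th=60):
    "dark blob nearest the guess (world xy); minAreaRect of it cast at top height"
    u,v=proj(ci,np.array([*guess,.038]));x0,y0=max(int(u)-half,0),max(int(v)-half,0)
    sub=(im[y0:y0+2*half,x0:x0+2*half].max(2)<th).astype(np.uint8);sub=cv2.morphologyEx(sub,cv2.MORPH_CLOSE,np.ones((9,9)))
    k,l,st,ce=cv2.connectedComponentsWithStats(sub);i=1+st[1:,4].argmax()
    ys,xs=np.nonzero(l==i);b=cv2.boxPoints(cv2.minAreaRect(np.c_[xs+x0,ys+y0].astype(np.float32)))
    W=np.array([ray(ci,p,.030) for p in b]);e=[W[1]-W[0],W[2]-W[1]]
    yaw=(np.degrees(np.arctan2(e[0][1],e[0][0]))+45)%90-45
    return W.mean(0),yaw,[np.linalg.norm(v).round(3) for v in e]
E
python3 - <<'E'
from h import *
ci=r.camera_info("scene");im=cv2.imread("pics/scene2.png")
for n,g in dict(A=(.312,-.298),B=(.307,.314),C=(.703,-.151),D=(.697,-.005),E=(.696,.17)).items():
    c,y,s=fan_box(im,ci,g,18);print(n,c.round(3),y.round(1),s)
hsv=cv2.cvtColor(im,cv2.COLOR_BGR2HSV);m=cv2.inRange(hsv[170:265,145:228],(0,0,120),(180,45,255))
m=cv2.morphologyEx(m,cv2.MORPH_CLOSE,np.ones((5,5)));k,l,st,ce=cv2.connectedComponentsWithStats(m);i=1+st[1:,4].argmax()
cnt=cv2.findContours((l==i).astype(np.uint8),0,2)[0];cnt=max(cnt,key=cv2.contourArea)
ap=cv2.approxPolyDP(cv2.convexHull(cnt),6,True)[:,0]+[145,170];W=np.array([ray(ci,p,.026) for p in ap.astype(float)]);print(ap.tolist(),W.round(3).tolist())
W4=W[:4];print("tray c",W4.mean(0).round(3),[np.linalg.norm(W4[i]-W4[i-1]).round(3) for i in range(4)])
# hover near fan C and D, look
fly([.60,-.08,.30],0);im=snap("wrist","w2")
ci=r.camera_info("wrist")
for n,g in dict(C=(.703,-.151),D=(.697,-.005)).items(): print(n,[np.round(a,3) for a in fan_box(im,ci,g)])
E
```

```text
A [ 0.327 -0.295] -0.6 [np.float64(0.104), np.float64(0.078)]
B [0.33  0.333] 4.7 [np.float64(0.079), np.float64(0.079)]
C [ 0.713 -0.144] -0.4 [np.float64(0.08), np.float64(0.084)]
D [ 0.705 -0.003] 4.8 [np.float64(0.058), np.float64(0.073)]
E [0.704 0.169] 4.8 [np.float64(0.057), np.float64(0.075)]
[[219, 178], [208, 250], [151, 253], [169, 180]] [[0.38, -0.302], [0.653, -0.265], [0.676, -0.431], [0.402, -0.469]]
tray c [ 0.528 -0.367] [np.float64(0.169), np.float64(0.275), np.float64(0.167), np.float64(0.277)]
C [array([ 0.699, -0.15 ]), np.float64(-9.34), array([0.064, 0.065])]
D [array([ 0.665, -0.009]), np.float64(2.115), array([0.005, 0.055])]
```

View pics/w2.png

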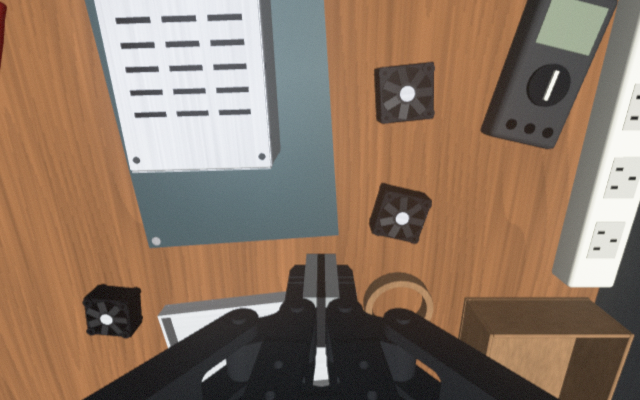

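The view shows D at (407,93), C at (402,219) and A at (106,319). D is yawed about +5° and C about −13°. The tray measures 0.168 x 0.276 m at yaw 7.8°, which fits its given size. I fetch D and C, then look at A up close.

```bash
cat >> h.py <<'E'
TC=np.array([.528,-.367]);TY=np.radians(7.8)
def slot(k): return TC+k*.075*np.array([np.cos(TY),np.sin(TY)])
E
python3 - <<'E'
from h import *
for c,t,k in [((.697,-.006),5,1),((.701,-.152),-13,0)]:
    pick(np.array(c),np.radians(t+90),.085,zup=.2)
    if r.get_obs()["width"]<.05: print("MISS");break
    place(slot(k),TY+np.pi/2,.030,.078,zup=.2)
fly([.40,-.30,.28],np.radians(0));im=snap("wrist","w3");ci=r.camera_info("wrist")
print([np.round(a,3) for a in fan_box(im,ci,(.312,-.298))]);stat("end")
E
```

```text
picked t 47.2 w 0.0587 F 76.5 [ 0.696 -0.006  0.198] [ 0.1 -0.5 -1.1]
over t 48.5 w 0.0586 F 76.5 [ 0.603 -0.356  0.2  ] [ 0.4  0.  -1.3]
down t 50.2 w 0.0583 F 76.5 [ 0.603 -0.357  0.031] [-0.3 -1.2 -1.2]
picked t 55.0 w 0.0587 F 76.7 [ 0.7   -0.152  0.198] [-0.   0.3 -1.3]
over t 56.1 w 0.0585 F 76.7 [ 0.529 -0.366  0.2  ] [ 0.4 -0.  -0.6]
down t 57.8 w 0.0583 F 76.6 [ 0.528 -0.367  0.03 ] [-0.6  0.  -1.8]
[array([ 0.31 , -0.299]), np.float64(-9.741), array([0.063, 0.06 ])]
end t 60.3 w 0.0781 F 0.0 [ 0.4   -0.3    0.279] [ 0.7 -0.8 -0.3]
```

View pics/w3.png

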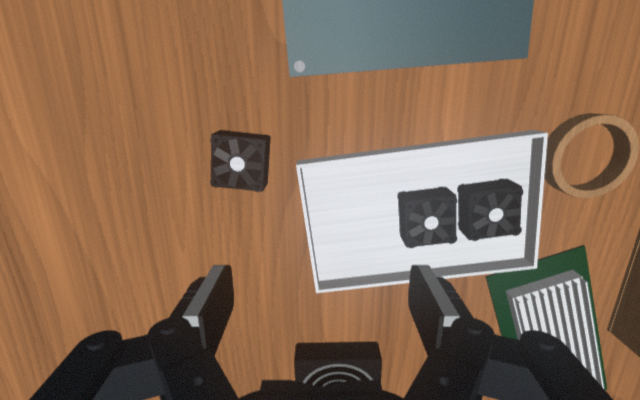

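Both fans sit side by side in the tray at (430,218) and (493,210). A is at (240,161), about (0.310,−0.299), yaw about −6°. I fetch it.

```bash
python3 - <<'E'
from h import *
pick(np.array((.310,-.299)),np.radians(84),.085,zup=.2)
if r.get_obs()["width"]<.05: print("MISS")
else: place(slot(-1),TY+np.pi/2,.030,.078,zup=.25)
fly([.35,.05,.4],0);im=snap("scene","scene3");r.sleep(.5);stat("end")
E
```

```text
picked t 64.6 w 0.0586 F 75.1 [ 0.31  -0.298  0.199] [ 0.5  0.7 -0.5]
over t 65.3 w 0.0587 F 75.0 [ 0.453 -0.377  0.248] [-0.2  0.3 -0.9]
down t 67.1 w 0.0585 F 75.1 [ 0.454 -0.377  0.03 ] [ 0.7 -0.1 -1.2]
end t 70.6 w 0.0782 F 0.0 [0.35 0.05 0.4 ] [0.1 0.5 0.2]
```

View pics/scene3.png

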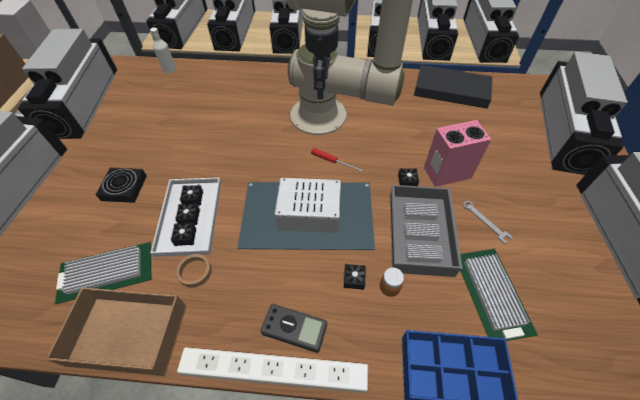

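The picture shows three fans flat in the tray at (190,194), (186,213) and (182,233). The two spare fans are on the bench at (408,176) and (355,275), the sinks are in the bin, the case is lid up on the mat, and the jar and tape have not moved. I check the case centre and hand in.

```bash
python3 - <<'E'
from h import *
ci=r.camera_info("scene");print("case",ray(ci,(309,196.5),.094),[proj(ci,np.array([*slot(k),.042])).round(0) for k in(-1,0,1)])
print(r.sign_off())
E
```

```text
case [0.48145324 0.02022141] [array([189., 191.]), array([186., 210.]), array([181., 230.])]
the job is handed in; nothing more can be done
None
```

The job is handed in at about 71 s of the 208 s. The last picture shows all three heat sinks in the bin, the case lid up near the mat's centre, three fans side by side in the tray, two fans left on the bench, and the jar and tape where they were; the judge's verdict was not returned.

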